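Level the potting shelf with a spirit level and hold it

ROBOT

A 6-joint arm with a two-finger parallel gripper is mounted at the origin on the work surface. World frame = base frame: x ahead of the robot, y to its left, z up, the work surface at z = 0. Lengths are in m, angles in degrees, forces in N, time in s.
With the tool pointing down it reaches from about 0.25 to 0.725 m from the base axis. Payload 9.7 kg.
Tool frame: the origin (TCP) lies between the finger pads; the fingertips stand 22 mm ahead of it and the grasp point (between the pads) lies 3 mm ahead of it; z points along the fingers, y is the line along which they close (so a half turn about z gives the same grasp; the last joint's range is limited). The gripper opens to 85 mm and grips with 20 to 120 N. Pads are 22 mm wide; open, the fingers measure 114 mm over their backs; the gripper's body (76 mm by 85 mm) begins 54 mm behind the grasp point. The pads swing forward as they close: fully open they stand 13 mm farther back than shut.
Start: joints at [69.672, 4.979, 10.078, 95.1, 0, 90], TCP at [0.191, 0.516, 0.253] pointing down, gripper open.
Joint ranges: [-179.16, 179.16], [-48.56, 103.87], [-65.8, 70.77], [-126.05, 130.52], [-82.76, 87.17], [-180, 180]. Speed limits (degrees/s): [127.2, 127.2, 147.25, 180, 180, 180].

INTERFACE

Orientations are given as [roll, pitch, yaw] about the fixed x, y, z axes, in that order (R = Rz(yaw) Ry(pitch) Rx(roll)).
In Python, from workcell import bot, viewer, finder gives the robot as it stands.
- The arm moves only by the tool move_arm, never from a script. Its arguments are lists of equal length, an entry for each row: "offset": the shift along the tool's x, y, z in cm, a list of three; "twist": the turn, a rotation vector about the tool's x, y, z in rad, a list of three; "grip": the opening, from 0 (shut) to 1 (fully open). In form: {"offset": [[x, y, z], ...], "twist": [[ax, ay, az], ...], "grip": [grip, ...]}. A call has 1 to 5 rows; each row shifts and turns the commanded pose from where the row before left it, along the tool's axes as they then stand; what a row does not reach is not made up. A row lasts 1/10 s, in which the tool goes at most 50 mm and 8.59 degrees, less where a joint would pass 70% of its speed; a pose out of reach is approached as far as the arm can. A call is refused whole if a number of a shift passes 5 or a number of a turn 0.15, either way. A call with a gripper value outside its range is refused whole. The fingers move at their own pace and stop on an object; "force" is the grip in N (left out, the last holds). Time passes only in rows, so rows that do not move let the fingers close. It gives the time, the measured TCP pose, the force, the opening and the grip force at its end, in the units of the state.
- bot.get_obs(): the state, without advancing time (a new reading comes with each control period).
- viewer.camera(name): name is "scene" or "top"; returns a dict with "color" (480x640x3 uint8, red, green, blue), "depth" (480x640 float32, m along the optical axis (not along the pixel's ray), 0 where there is no reading), "vfov" (degrees; the focal length in pixels is half the picture's height over the tangent of half this angle, whatever the lens; pixels are square), "cx", "cy" (the principal point, pixels), "position" and "attitude" of the camera in the world. Camera axes: x right, y down, z forward; pixel columns grow to the right and rows downward; lengths in m; the calibration is good to about 2 mm. A picture is of the moment at which its call begins.
- bot.job_done(): hands the job in; it is judged then, once.
Trained networks look in a picture, given as the dict that the camera call returned (one of the last four; its "shot" number tells which), for a name from the list of things; names that differ only in an ending like _2 or _b are one class to them, and where a whole thing is asked for, a point or a joint stands for the part that bears it (a point fixed in the world has none). Each returns a list of dicts, best first, with "p" (0 to 1); they miss things now and then, are a little off and sometimes report something else, mostly with a low value. They report only what shows in the picture. A call takes as long as a camera call. They do not tell look-alikes from the thing itself.
- finder.boxes_of(picture, thing): "position" ([column, row] in pixels, amid what is visible of it).
- finder.pinpoint(picture, thing): "position" ([column, row] in pixels: a listed point, or the origin of a listed thing).
The state is a dict: "time": time; "q": joint angles; "qd": joint speeds; "joint_efforts": joint torques, N m; "ee_pos": TCP position; "tcp_rot": TCP orientation; "wrist_force": force on the tool from outside, world axes, zero at the start; "torque": the same for the moment, N m; "opening": finger opening in m; "grasp_force": force on a finger pad.
Only numpy, scipy, OpenCV 4.12 (cv2) and the standard library are available. Lean on these libraries where they do the work, as an engineer would, in place of code of your own. Each camera call takes 0.05 s, during which the arm holds its last target. There are 200 camera calls.

TASK

Level the narrow white potting shelf: lay the spirit level lengthwise on the clear middle of the shelf, let go so the bubble comes to rest, then turn the knob of the shelf's levelling foot until the bubble rests centred between the two lines. Finally press the level down onto the shelf with the fingers, firmly but gently, the bubble still centred, and finish while still pressing. Leave the pots, canister, plant tray, cultivator and trowel where they are.

Things in the scene. Friction and masses are not known exactly. Their poses are not given: they have to be found in the camera images.
- level: Spirit level: aluminium bar 200 mm long, 22 wide, 45 high, black end caps, about 0.27 kg, lying vial up on the bench to the robot's left. Origin: centre of its underside; x along its length, z up. The vial lies in a 60 mm long cut-out in the middle of the top; the solid top faces either side of it (30 to 100 mm from the centre) can be pressed. A round plumb vial shows in its sides near the +x end.
- bubble (a joint): Bubble of the level's vial: its distance (m) from the centre between the two black lines, positive towards the level's +x end, stops at 0.016 either way. The bubble is 14 mm long, the lines are 18 mm apart. It runs to the higher end, 1.6 mm per mrad of slope along the level, and needs about 2 s to come to rest.
- shelf_mid (a point): Middle of the clear part of the shelf's upper face, 78 mm above the bench: the centre of the level's underside is to lie here. White melamine board 420 mm long (along y), 140 deep (along x), 18 thick, reaching from 180 mm on the +y side of this point to 240 mm on the -y side; z is normal to it. Two fixed feet at the -y end, one levelling foot beyond the +y end, which starts 4 to 8 mrad too low.
- shelf: The shelf board with its frame (see shelf_mid). Origin: between its two fixed feet, 10 mm above the bench, 200 mm towards -y and 68 mm below shelf_mid; same axes.
- knob (a point): Middle of the levelling foot's round black fluted knob, 40 mm in diameter, 26 high (13 above and below), axis vertical, 119 mm above the bench, 40 mm beyond the shelf's +y end, clear all round. Turned clockwise from above it raises that shelf end, 3.0 mrad per rad, so a lengthwise level's bubble moves 4.8 mm per rad towards it. Stiff (0.06 N m), stays as left, no stop within reach.
- pot_small: Small blue-glazed ceramic pot standing on the -y end of the shelf, 84 mm across at the rim, 75 mm high, open on top. Origin: centre of its underside. To be left alone.
- pot_large: Larger white-glazed ceramic pot on the bench behind the shelf, 124 mm across, 110 mm high. Origin: centre of its underside. To be left alone.
- canister: Aluminium canister with clip-on lid on the bench behind the shelf, 84 mm across, 101 mm high. Origin: centre of its underside. To be left alone.
- plant_tray: Black plastic plant tray with cells, 200 x 260 x 55 mm, on the bench behind and to the left. Origin: centre of its underside. To be left alone.
- cultivator: Three-pronged stainless hand cultivator with wooden handle, 275 mm long, lying on the bench beyond the level on the robot's left. Origin: on the bench under the front end of its handle, the prongs towards its +x. To be left alone.
- trowel: Hand trowel, about 310 mm long, lying on the bench in front of the shelf. Origin: on the bench under the neck, the blade towards its +x. To be left alone.
There are look-alikes about, which are no part of the job. Of the things that look like the level, the larger one is meant.

How it is judged:
By the outcome, as a careful person would: the job done as asked, in the order asked, and still so for the second after the job is handed in, while the arm keeps its last pose, push and grip.
It also fails if it takes over 72 s, if anything falls off the work surface, if the arm or the gripper's body presses on something with over 40 N, if the wrist force passes 120 N, or if a joint passes its speed limit or range.

## Working session

There is one attempt and no reset: what is moved stays moved. The work goes in short steps, Python scripts to look and compute and a tool call to move; the robot and the scene stay as the last step left them, time stands still between calls to the robot, and variables do not carry over. Pictures are saved under pics/ and viewed, at most 10 in all, crops included, and the job is handed in when it is done.

Besides the shell and the picture viewer there is one more tool, called after ">>>" in YAML: its name, and indented under it one key for each argument. move_arm: Moves the arm, as the interface text tells. Its arguments: {"type":"object","properties":{"offset":{"type":"array","items":{"type":"array","items":{"type":"number"}}},"twist":{"type":"array","items":{"type":"array","items":{"type":"number"}}},"grip":{"type":"array","items":{"type":"number"}},"force":{"type":"number"}},"required":["offset","twist","grip"]}

```bash
mkdir -p pics; ls
cat > h.py <<'E'
import numpy as np, cv2
from scipy.spatial.transform import Rotation as R
from workcell import bot, viewer, finder
def cam(n): return viewer.camera(n)
def f_(p): return p["color"].shape[0]/2/np.tan(np.radians(p["vfov"])/2)
def RT(p):
    a=np.array(p["attitude"],float)
    return (a if a.shape==(3,3) else R.from_euler('xyz',a,degrees=True).as_matrix()), np.array(p["position"])
def ray(p,uv):
    M,t=RT(p); return M@np.array([(uv[0]-p["cx"])/f_(p),(uv[1]-p["cy"])/f_(p),1.]),t
def atz(p,uv,z):
    d,t=ray(p,uv); return t+d*(z-t[2])/d[2]
def atd(p,uv):
    d,t=ray(p,uv); u,v=int(round(uv[0])),int(round(uv[1])); w=p["depth"][max(v-1,0):v+2,max(u-1,0):u+2]; w=w[w>0]
    return t+d*np.median(w) if len(w) else None
def proj(p,X):
    M,t=RT(p); c=M.T@(np.array(X)-t); return c[:2]/c[2]*f_(p)+[p["cx"],p["cy"]]
def save(n,im): cv2.imwrite(f"pics/{n}.png",cv2.cvtColor(im,cv2.COLOR_RGB2BGR))
E
python3 - <<'E'
from h import *
np.set_printoptions(precision=4,suppress=True)
for n in("scene","top"):
    p=cam(n); save(n+"0",p["color"]); print(n,p["position"],p["attitude"],p["vfov"],p["cx"],p["cy"],p["shot"])
    for t in("level","shelf_mid","knob","shelf","bubble","trowel","cultivator"):
        for fn in("pinpoint","boxes_of"):
            try:
                for r in getattr(finder,fn)(p,t)[:3]: print(t,fn,np.array(r["position"]),round(r["p"],2),atd(p,r["position"]))
            except Exception as e: print(t,fn,e)
print(bot.get_obs())
E
```

```text
pics
scene [ 1.5216 -0.5192  1.0336] [-128.744     0.9366   56.5165] 47.233238989545654 317.08347388031217 250.30531651978723 1
level pinpoint [291.7 230.1] 0.94 [0.3182 0.1615 0.0094]
level pinpoint [362.  235.2] 0.6 [0.4772 0.3157 0.0219]
level boxes_of [367.7 230. ] 0.9 [0.4867 0.3292 0.0416]
level boxes_of [296.2 227.5] 0.75 [0.3157 0.1797 0.0103]
shelf_mid pinpoint [269.8 286.9] 0.62 [ 0.575  -0.0579  0.0771]
shelf_mid pinpoint [342.6 246.8] 0.28 [0.604  0.1509 0.1337]
shelf_mid boxes_of [265.3 293.4] 0.82 [ 0.5898 -0.0794  0.0771]
shelf_mid boxes_of [274.3 364.8] 0.27 [ 0.8158 -0.1822  0.0948]
knob pinpoint [341.9 250.2] 0.6 [0.6095 0.1447 0.1287]
knob boxes_of [343.2 252.1] 0.73 [0.6124 0.147  0.1231]
shelf pinpoint [195.9 331.4] 0.68 [ 0.6123 -0.2794  0.0783]
shelf boxes_of [262.1 294.7] 0.59 [ 0.5917 -0.0895  0.0795]
shelf boxes_of [390.6 205.1] 0.23 [0.3971 0.4939 0.0188]
bubble pinpoint it knows: canister, cultivator, knob, level, plant_tray, pot_large, pot_small, shelf, shelf_mid, trowel
trowel pinpoint [277.  374.7] 0.55 [ 0.8175 -0.1788  0.0604]
trowel boxes_of [396.  2
[... 1368 characters left out ...]
.9 335.5] 0.84 [ 0.3138 -0.1789  0.0048]
trowel boxes_of [379.5 229.2] 0.51 [ 0.5717 -0.0684  0.0764]
cultivator pinpoint [152.6 300.5] 0.62 [0.4176 0.4929 0.0184]
cultivator boxes_of [150.7 314.4] 0.66 [0.3838 0.4951 0.0219]
{'time': 1.4, 'q': array([69.6725,  4.979 , 10.0796, 95.1006, -0.0016, 89.9987]), 'qd': array([ 0.0654, -0.0812, -0.0208,  0.1115,  0.0458,  0.1027]), 'joint_efforts': array([  0.0004, -52.0106,  46.4853,   0.002 ,   0.0002,   0.    ]), 'ee_pos': array([0.1911, 0.5157, 0.2533]), 'tcp_rot': array([179.9999,   0.0016, 159.6738]), 'wrist_force': array([0.2719, 0.552 , 1.0758]), 'torque': array([ 0.018 , -0.0295,  0.0438]), 'grasp_force': 0.0, 'opening': 0.0852804473584749}
```

View pics/top0.png

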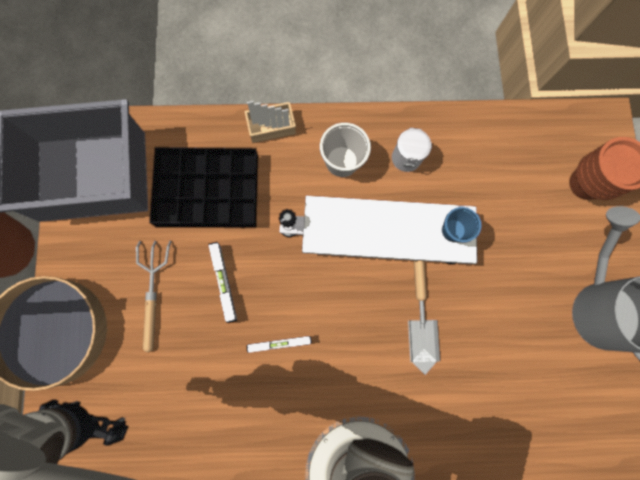

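View pics/scene0.png

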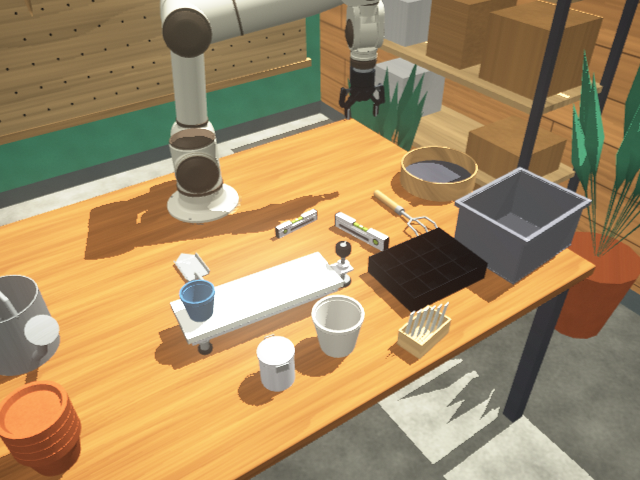

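```bash
cat >> h.py <<'E'
def cloud(p):
    v,u=np.mgrid[0:480,0:640]; d=p["depth"]; M,t=RT(p)
    c=np.stack([(u-p["cx"])/f_(p)*d,(v-p["cy"])/f_(p)*d,d],-1); X=c@M.T+t; X[d<=0]=np.nan; return X
def rect(X,m):
    (c,s,a)=cv2.minAreaRect((X[m][:,:2]*1000).astype(np.float32)); 
    if s[0]<s[1]: s=s[::-1]; a+=90
    return np.round(c,1),np.round(s,1),round((a+90)%180-90,2)
E
python3 - <<'E'
from h import *
for n in("top","scene"):
    p=cam(n);X=cloud(p);x,y,z=X[...,0],X[...,1],X[...,2]
    m=(abs(z-.042)<.012)&(abs(x-.46)<.13)&(abs(y-.315)<.06)
    print(n,"level",m.sum(),rect(X,m),np.nanmedian(z[m]),np.nanmean(X[m][:,:2],0))
    m=(abs(z-.077)<.008)&(abs(x-.575)<.12)&(y>-.32)&(y<.14)&(p["color"].min(-1)>150)
    m=cv2.morphologyEx(m.astype(np.uint8),cv2.MORPH_OPEN,np.ones((3,3)))>0
    print("shelf",m.sum(),rect(X,m))
    A=np.c_[X[m][:,:2],np.ones(m.sum())]; print("plane",np.linalg.lstsq(A,z[m],rcond=None)[0])
    m=(z>.115)&(abs(x-.59)<.05)&(abs(y-.158)<.04)&(p["color"].max(-1)<110)
    print("knob",m.sum(),rect(X,m),np.nanmax(z[m]), np.median(X[m],0))
p=cam("top")
save("lev0",cv2.resize(np.hstack([p["color"][235:330,180:270]]),None,fx=6,fy=6,interpolation=cv2.INTER_CUBIC))
E
```

```text
top level 720 (array([458.6, 320.8]), array([200.6,  23. ]), 12.87) 0.04346119389053482 [0.45690443 0.31953536]
shelf 8545 (array([573.4, -94.1]), array([422.6, 142.6]), 84.78)
plane [-0.00034778 -0.00843074  0.07634564]
knob 189 (array([593.5, 154.7]), array([39.2, 38.1]), 44.39) 0.13603150306125822 [0.59201532 0.15273473 0.13113667]
scene level 447 (array([461.9, 322.6]), array([203.4,  31.4]), 13.45) 0.04260653484071142 [0.46754547 0.32135192]
shelf 5748 (array([575.2, -89.9]), array([424.5, 148. ]), 84.67)
plane [-0.00547207 -0.00671814  0.07991913]
knob 141 (array([598.2, 155.1]), array([44.6, 38.2]), -12.8) 0.1363081466589755 [0.6074621  0.14837406 0.13037434]
```

View pics/lev0.png

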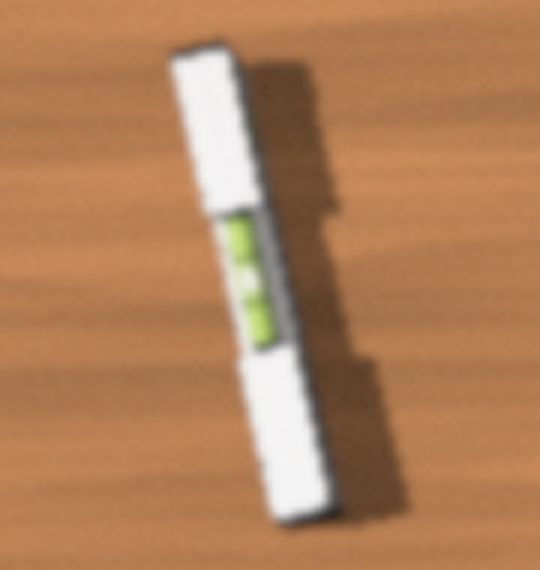

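```bash
cat >> h.py <<'E'
def plan(tgt,yaw,n):
    o=bot.get_obs(); P=np.array(o["ee_pos"]); Q=R.from_euler('xyz',o["tcp_rot"],degrees=True)
    T=R.from_euler('xyz',[180,0,yaw],degrees=True); rv=(Q.inv()*T).as_rotvec()
    print(round(o["time"],2),P.round(4),np.round(o["tcp_rot"],2),"q",np.round(o["q"],1),"op",round(o["opening"],4),"F",np.round(o["wrist_force"],1))
    for i in range(n):
        d=Q.inv().apply(np.array(tgt)-P)/(n-i)*100 if i==0 else Q.inv().apply(D)*100
        if i==0: D=(np.array(tgt)-P)/n
        print(np.round(d,2).tolist(),np.round(rv/n,3).tolist()); Q=Q*R.from_rotvec(rv/n)
E
python3 -c "
from h import *
plan([.459,.321,.12],192.87,8)"
```

```text
1.55 [0.1911 0.5157 0.2533] [-180.     -0.    159.67] q [69.7  5.  10.1 95.1  0.  90. ] op 0.0855 F [-0.4 -1.1 -0.3]
[-3.99, -1.12, 1.67] [-0.0, -0.0, -0.072]
[-3.89, -1.4, 1.67] [-0.0, -0.0, -0.072]
[-3.78, -1.68, 1.67] [-0.0, -0.0, -0.072]
[-3.65, -1.95, 1.67] [-0.0, -0.0, -0.072]
[-3.5, -2.21, 1.67] [-0.0, -0.0, -0.072]
[-3.33, -2.46, 1.67] [-0.0, -0.0, -0.072]
[-3.14, -2.69, 1.67] [-0.0, -0.0, -0.072]
[-2.94, -2.91, 1.67] [-0.0, -0.0, -0.072]
```

>>> move_arm:
  offset:
    - [-4.0, -1.1, 1.67]
    - [-3.9, -1.4, 1.67]
    - [-3.8, -1.7, 1.67]
    - [-3.65, -1.95, 1.67]
    - [-3.5, -2.2, 1.67]
  twist:
    - [0, 0, -0.072]
    - [0, 0, -0.072]
    - [0, 0, -0.072]
    - [0, 0, -0.072]
    - [0, 0, -0.072]
  grip: [1, 1, 0.8, 0.7, 0.65]
  force: 40

```text
time: 2.05
ee_pos: [0.3599, 0.3928, 0.1693]
tcp_rot: [180.0, 0.0, -179.5]
wrist_force: [-0.1, 1.1, 0.1]
opening: 0.0557
grasp_force: 0.0
```

>>> move_arm:
  offset:
    - [-3.3, -2.45, 1.67]
    - [-3.15, -2.7, 1.67]
    - [-2.95, -2.9, 1.67]
    - [0, 0, 0]
    - [0, 0, 0]
  twist:
    - [0, 0, -0.072]
    - [0, 0, -0.072]
    - [0, 0, -0.072]
    - [0, 0, 0]
    - [0, 0, 0]
  grip: [0.65, 0.65, 0.65, 0.65, 0.65]

```text
time: 2.55
ee_pos: [0.4592, 0.3201, 0.1192]
tcp_rot: [-180.0, -0.1, -167.5]
wrist_force: [-0.4, 0.4, 0.4]
opening: 0.0552
grasp_force: 0.0
```

```bash
python3 -c "
from h import *
plan([.459,.321,.031],192.87,4)"
```

```text
2.55 [0.4592 0.3201 0.1192] [-1.7998e+02 -6.0000e-02 -1.6747e+02] q [34.9  5.8 -3.8 80.4  0.  22.3] op 0.0552 F [-0.4  0.4  0.4]
[-0.0, 0.02, 2.2] [-0.0, -0.0, -0.001]
[-0.0, 0.02, 2.2] [-0.0, -0.0, -0.001]
[-0.0, 0.02, 2.2] [-0.0, -0.0, -0.001]
[-0.0, 0.02, 2.2] [-0.0, -0.0, -0.001]
```

>>> move_arm:
  offset:
    - [0, 0.1, 2.2]
    - [0, 0, 2.2]
    - [0, 0, 2.2]
    - [0, 0, 2.2]
    - [0, 0, 0]
  twist:
    - [0, 0, -0.006]
    - [0, 0, 0]
    - [0, 0, 0]
    - [0, 0, 0]
    - [0, 0, 0]
  grip: [0.65, 0.65, 0.65, 0.65, 0.65]

```text
time: 3.05
ee_pos: [0.4566, 0.322, 0.0296]
tcp_rot: [-179.9, -0.2, -166.9]
wrist_force: [-0.0, -0.1, 0.0]
opening: 0.0554
grasp_force: 0.0
```

>>> move_arm:
  offset:
    - [0, 0, 0]
    - [0, 0, 0]
    - [0, 0, 0]
    - [0, 0, 0]
    - [0, 0, 0]
  twist:
    - [0, 0, 0]
    - [0, 0, 0]
    - [0, 0, 0]
    - [0, 0, 0]
    - [0, 0, 0]
  grip: [0.4, 0.2, 0.1, 0.1, 0.1]

```text
time: 3.55
ee_pos: [0.4593, 0.3226, 0.0337]
tcp_rot: [179.9, 0.1, -167.0]
wrist_force: [-1.3, 0.1, 6.1]
opening: 0.0213
grasp_force: 41.3
```

>>> move_arm:
  offset:
    - [0, 0, -2]
    - [0, 0, -3]
    - [0, 0, -4]
    - [0, 0, -4]
    - [0, 0, -3]
  twist:
    - [0, 0, 0]
    - [0, 0, 0]
    - [0, 0, 0]
    - [0, 0, 0]
    - [0, 0, 0]
  grip: [0.1, 0.1, 0.1, 0.1, 0.1]

```text
time: 4.05
ee_pos: [0.4589, 0.322, 0.1949]
tcp_rot: [179.9, 0.1, -167.0]
wrist_force: [0.4, 0.7, -2.5]
opening: 0.021
grasp_force: 40.1
```

Run:
```python
from h import *
p=cam("scene");X=cloud(p)
u,v=proj(p,bot.get_obs()["ee_pos"]).astype(int)
save("grab",cv2.resize(p["color"][v-70:v+70,u-90:u+90],None,fx=4,fy=4,interpolation=cv2.INTER_CUBIC))
plan([.577,-.062,.195],264.75,10)
```

```text
4.1 [0.4598 0.3227 0.1997] [ 179.82    0.44 -166.99] q [35.1  5.3  4.5 88.7  0.  22. ] op 0.021 F [-1.  -0.6  1.7]
[-0.28, -4.01, 0.04] [-0.0, 0.001, -0.125]
[0.23, -4.01, 0.04] [-0.0, 0.001, -0.125]
[0.73, -3.96, 0.03] [-0.0, 0.001, -0.125]
[1.22, -3.83, 0.03] [-0.0, 0.001, -0.125]
[1.68, -3.65, 0.04] [-0.0, 0.001, -0.125]
[2.13, -3.41, 0.04] [-0.0, 0.001, -0.125]
[2.54, -3.12, 0.04] [-0.0, 0.001, -0.125]
[2.91, -2.78, 0.04] [-0.0, 0.001, -0.125]
[3.23, -2.39, 0.04] [-0.0, 0.001, -0.125]
[3.5, -1.97, 0.04] [-0.0, 0.001, -0.125]
```

View pics/grab.png

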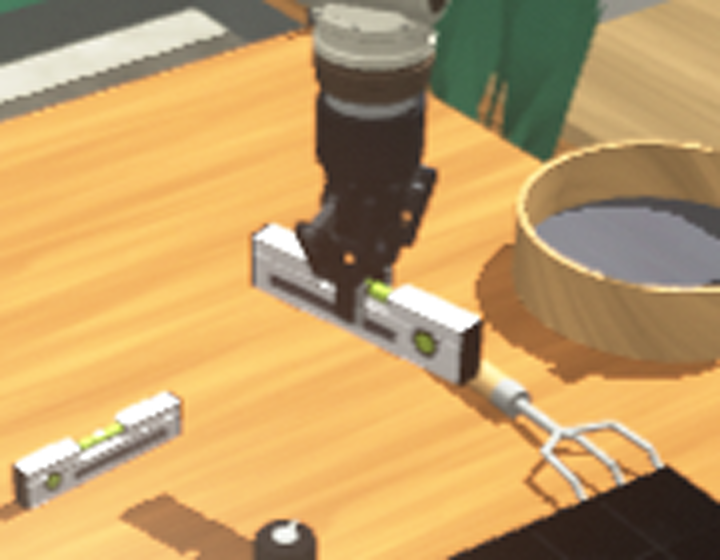

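>>> move_arm:
  offset:
    - [-0.3, -4.0, 0]
    - [0.2, -4.0, 0]
    - [0.7, -3.95, 0]
    - [1.2, -3.85, 0]
    - [1.7, -3.65, 0]
  twist:
    - [0, 0, -0.125]
    - [0, 0, -0.125]
    - [0, 0, -0.125]
    - [0, 0, -0.125]
    - [0, 0, -0.125]
  grip: [0.1, 0.1, 0.1, 0.1, 0.1]

```text
time: 4.6
ee_pos: [0.5181, 0.1284, 0.1919]
tcp_rot: [-180.0, 0.0, -130.9]
wrist_force: [0.3, 0.9, -2.7]
opening: 0.0209
grasp_force: 40.2
```

>>> move_arm:
  offset:
    - [2.1, -3.4, 0]
    - [2.55, -3.1, 0]
    - [2.9, -2.8, 0]
    - [3.2, -2.4, 0]
    - [3.5, -1.95, 0]
  twist:
    - [0, 0, -0.125]
    - [0, 0, -0.125]
    - [0, 0, -0.125]
    - [0, 0, -0.125]
    - [0, 0, -0.125]
  grip: [0.1, 0.1, 0.1, 0.1, 0.1]

```text
time: 5.1
ee_pos: [0.5765, -0.0635, 0.1919]
tcp_rot: [-180.0, 0.0, -95.1]
wrist_force: [1.4, 0.7, -3.1]
opening: 0.0211
grasp_force: 40.2
```

>>> move_arm:
  offset:
    - [0, 0, 0]
    - [0, 0, 0]
    - [0, 0, 0]
  twist:
    - [0, 0, 0]
    - [0, 0, 0]
    - [0, 0, 0]
  grip: [0.1, 0.1, 0.1]

```text
time: 5.4
ee_pos: [0.5761, -0.0612, 0.1917]
tcp_rot: [180.0, 0.0, -95.4]
wrist_force: [-0.7, 1.3, -2.9]
opening: 0.0212
grasp_force: 40.4
```

Run:
```python
from h import *
p=cam("top");X=cloud(p);x,y,z=X[...,0],X[...,1],X[...,2]
m=(z>.2-.04)&(z<.215)&(abs(x-.577)<.06)&(abs(y+.062)<.13)&(p["color"].min(-1)>150)
print(m.sum(),rect(X,m),np.nanmedian(z[m]))
plan([.577,-.062,.115],264.75,4)
```

```text
361 (array([581. ,  -7.8]), array([89.1, 23. ]), 84.79) 0.20257227482010143
5.45 [ 0.5761 -0.0609  0.1918] [ 1.7999e+02  1.0000e-02 -9.5360e+01] q [ -6.    8.2   6.8  88.6   0.  -90.7] op 0.021 F [ 0.1 -0.4 -3. ]
[0.02, -0.03, 1.92] [0.0, 0.0, -0.0]
[0.02, -0.03, 1.92] [0.0, 0.0, -0.0]
[0.02, -0.03, 1.92] [0.0, 0.0, -0.0]
[0.02, -0.03, 1.92] [0.0, 0.0, -0.0]
```

>>> move_arm:
  offset:
    - [0.1, 0, 2]
    - [0, 0, 2]
    - [0, 0, 2]
    - [0, 0, 1]
    - [0, 0, 0.4]
  twist:
    - [0, 0, 0]
    - [0, 0, 0]
    - [0, 0, 0]
    - [0, 0, 0]
    - [0, 0, 0]
  grip: [0.1, 0.1, 0.1, 0.1, 0.1]

```text
time: 5.95
ee_pos: [0.5757, -0.062, 0.1169]
tcp_rot: [179.9, 0.0, -95.3]
wrist_force: [0.0, -0.7, -3.3]
opening: 0.0211
grasp_force: 40.3
```

>>> move_arm:
  offset:
    - [0, 0, 0.2]
    - [0, 0, 0.2]
    - [0, 0, 0]
  twist:
    - [0, 0, 0]
    - [0, 0, 0]
    - [0, 0, 0]
  grip: [0.1, 0.1, 0.1]

```text
time: 6.25
ee_pos: [0.5765, -0.0628, 0.1143]
tcp_rot: [-179.9, -0.0, -95.4]
wrist_force: [0.8, -0.6, -2.6]
opening: 0.0213
grasp_force: 40.3
```

>>> move_arm:
  offset:
    - [0, 0, 0.1]
    - [0, 0, 0.1]
    - [0, 0, 0.1]
  twist:
    - [0, 0, 0]
    - [0, 0, 0]
    - [0, 0, 0]
  grip: [0.1, 0.1, 0.1]

```text
time: 6.55
ee_pos: [0.5763, -0.0629, 0.1108]
tcp_rot: [-180.0, -0.0, -95.4]
wrist_force: [-0.4, 0.4, -3.4]
opening: 0.0211
grasp_force: 40.3
```

>>> move_arm:
  offset:
    - [0, 0, 0.05]
    - [0, 0, 0.05]
    - [0, 0, 0]
  twist:
    - [0, 0, 0]
    - [0, 0, 0]
    - [0, 0, 0]
  grip: [0.1, 0.1, 0.1]

```text
time: 6.85
ee_pos: [0.5763, -0.0629, 0.1103]
tcp_rot: [-180.0, -0.0, -95.4]
wrist_force: [-2.1, 1.2, 3.4]
opening: 0.021
grasp_force: 41.2
```

>>> move_arm:
  offset:
    - [0, 0, 0]
    - [0, 0, 0]
    - [0, 0, 0]
    - [0, 0, -0.5]
    - [0, 0, -2]
  twist:
    - [0, 0, 0]
    - [0, 0, 0]
    - [0, 0, 0]
    - [0, 0, 0]
    - [0, 0, 0]
  grip: [0.35, 0.5, 0.6, 0.6, 0.6]

```text
time: 7.35
ee_pos: [0.5752, -0.0628, 0.1332]
tcp_rot: [179.8, 0.0, -95.4]
wrist_force: [0.9, -0.1, -0.2]
opening: 0.0512
grasp_force: 0.0
```

>>> move_arm:
  offset:
    - [0, 0, -4]
    - [0, 0, -4]
    - [0, 0, 0]
  twist:
    - [0, 0, 0]
    - [0, 0, 0]
    - [0, 0, 0]
  grip: [0.7, 0.8, 0.9]

```text
time: 7.65
ee_pos: [0.5778, -0.063, 0.2211]
tcp_rot: [-179.5, -0.0, -95.4]
wrist_force: [0.7, -0.1, -0.1]
opening: 0.0765
grasp_force: 0.0
```

Run:
```python
from h import *
plan([.596,.1565,.19],274,6)
```

```text
7.65 [ 0.5778 -0.063   0.2211] [-1.7951e+02 -1.0000e-02 -9.5360e+01] q [ -6.2   8.3  10.1  91.3   0.  -90.9] op 0.0765 F [ 0.7 -0.1 -0.1]
[-3.67, 0.04, 0.52] [-0.001, -0.0, -0.027]
[-3.67, -0.06, 0.52] [-0.001, -0.0, -0.027]
[-3.67, -0.16, 0.52] [-0.001, -0.0, -0.027]
[-3.66, -0.26, 0.52] [-0.001, -0.0, -0.027]
[-3.65, -0.36, 0.52] [-0.001, -0.0, -0.027]
[-3.64, -0.46, 0.52] [-0.001, -0.0, -0.027]
```

>>> move_arm:
  offset:
    - [-3.7, 0, 0]
    - [-4.5, 0, 0]
    - [-4.5, 0, 0]
    - [-4.5, 0, 0]
    - [-4.8, 0, 0]
  twist:
    - [0, 0, 0]
    - [0, 0, 0]
    - [0, 0, 0]
    - [0, 0, 0]
    - [0, 0, 0]
  grip: [0.9, 0.9, 0.9, 0.9, 0.9]

```text
time: 8.15
ee_pos: [0.5967, 0.1577, 0.215]
tcp_rot: [-180.0, 0.0, -95.4]
wrist_force: [1.0, -1.0, 0.0]
opening: 0.0768
grasp_force: 0.0
```

>>> move_arm:
  offset:
    - [0, 0, 2]
    - [0, 0, 0]
    - [0, 0, 0]
  twist:
    - [0, 0, 0]
    - [0, 0, 0]
    - [0, 0, 0]
  grip: [0.9, 0.9, 0.9]

```text
time: 8.45
ee_pos: [0.5965, 0.1558, 0.1947]
tcp_rot: [179.9, -0.0, -95.4]
wrist_force: [-0.0, -1.0, -0.1]
opening: 0.0766
grasp_force: 0.0
```

```bash
cat >> h.py <<'E'
def lev(n="top"):
    p=cam(n); X=cloud(p);x,y,z=X[...,0],X[...,1],X[...,2]; c=p["color"]
    m=(z>.105)&(z<.14)&(abs(x-.577)<.05)&(abs(y+.062)<.11)&(c.min(-1)>150)
    return p,X,m
def prof(p,ctr,ang,z,hw=3.0):
    u=np.array([np.cos(np.radians(ang)),np.sin(np.radians(ang))]); w=np.array([-u[1],u[0]])
    s=np.arange(-40,40.5,1.); o=[]
    for t in np.arange(-hw,hw+.1,1.):
        uv=np.array([proj(p,[*(np.array(ctr)+(u*a+w*t)/1000),z]) for a in s],np.float32)
        o.append(cv2.remap(p["color"].astype(np.float32),uv[None,:,0],uv[None,:,1],cv2.INTER_CUBIC)[0])
    return s,np.mean(o,0)
E
python3 - <<'E'
from h import *
ims=[]
for n in("top","scene"):
    p,X,m=lev(n); print(n,m.sum(),rect(X,m),np.nanmedian(X[m][:,2]))
    u,v=proj(p,[.577,-.062,.12]).astype(int); ims.append(cv2.resize(p["color"][v-50:v+50,u-65:u+65],None,fx=5,fy=5,interpolation=cv2.INTER_CUBIC)[:300 if n=="x" else 500])
save("b1",np.hstack([cv2.resize(i,(400,308)) for i in ims]))
plan([.596,.1565,.122],264.64,3)
E
```

```text
top 0 (array([0., 0.]), array([0., 0.]), 0.0) nan
scene 610 (array([577.3, -60.1]), array([197.1,  32.2]), 84.62) 0.12008091668236087
8.55 [0.597  0.1552 0.1957] [-1.7995e+02  1.0000e-02 -9.5440e+01] q [ 14.6  13.4  13.2  89.8  -0.  -70. ] op 0.077 F [ 0.2  0.2 -0.1]
[-0.04, 0.04, 2.46] [-0.0, 0.0, -0.0]
[-0.04, 0.04, 2.46] [-0.0, 0.0, -0.0]
[-0.04, 0.04, 2.46] [-0.0, 0.0, -0.0]
  return np.nanmean(a, axis, out=out, keepdims=keepdims)
```

View pics/b1.png

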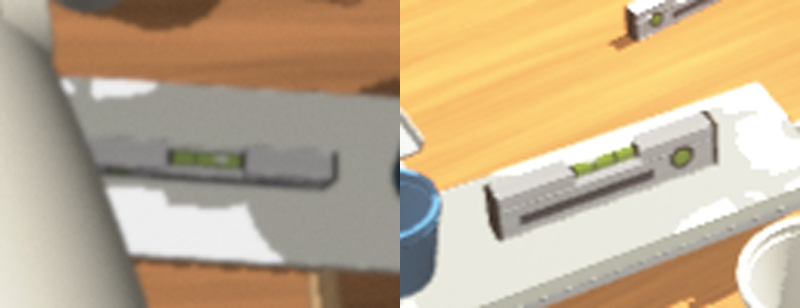

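Run:
```python
from h import *
for n in("top","scene"):
    p,X,m=lev(n)
    s,c=prof(p,[.577,-.062],84.75,.117)
    print(n); print("\n".join(f"{int(a)} {b.astype(int).tolist()}" for a,b in zip(s[::2],c[::2])))
```

```text
top
-40 [137, 135, 135]
-38 [139, 137, 136]
-36 [132, 130, 130]
-34 [110, 109, 108]
-32 [81, 82, 76]
-30 [70, 76, 54]
-28 [87, 96, 59]
-26 [99, 111, 66]
-24 [102, 115, 68]
-22 [105, 117, 74]
-20 [114, 123, 88]
-18 [124, 128, 105]
-16 [130, 132, 114]
-14 [130, 131, 116]
-12 [126, 128, 112]
-10 [120, 124, 100]
-8 [111, 119, 84]
-6 [104, 116, 73]
-4 [102, 115, 68]
-2 [102, 115, 67]
0 [103, 115, 68]
2 [100, 112, 67]
4 [95, 106, 64]
6 [91, 102, 63]
8 [96, 107, 65]
10 [101, 113, 67]
12 [102, 114, 68]
14 [101, 114, 67]
16 [100, 113, 66]
18 [99, 112, 66]
20 [95, 105, 64]
22 [83, 91, 58]
24 [71, 76, 59]
26 [84, 84, 79]
28 [112, 110, 110]
30 [133, 131, 130]
32 [138, 136, 136]
34 [139, 137, 137]
36 [140, 137, 137]
38 [139, 136, 136]
40 [138, 136, 136]
scene
-40 [221, 217, 212]
-38 [224, 220, 215]
-36 [222, 218, 212]
-34 [220, 215, 210]
-32 [223, 220, 215]
-30 [210, 205, 201]
-28 [147, 139, 133]
-26 [108, 109, 68]
-24 [142, 157, 74]
-22 [159, 180, 77]
-20 [158, 178, 75]
-18 [158, 178, 78]
-16 [164, 183, 87]
-14 [174, 189, 104]
-12 [179, 189, 124]
-10 [173, 178, 129]
-8 [168, 172, 127]
-6 [171, 181, 117]
-4 [166, 183, 94]
-2 [161, 180, 81]
0 [164, 183, 85]
2 [160, 180, 79]
4 [160, 180, 77]
6 [158, 176, 79]
8 [142, 154, 80]
10 [122, 130, 67]
12 [137, 151, 67]
14 [161, 181, 81]
16 [168, 187, 90]
18 [163, 183, 83]
20 [157, 178, 74]
22 [163, 184, 83]
24 [166, 184, 90]
26 [139, 148, 77]
28 [91, 84, 52]
30 [111, 100, 92]
32 [177, 170, 165]
34 [220, 216, 211]
36 [224, 221, 215]
38 [222, 219, 213]
40 [224, 221, 215]
```

>>> move_arm:
  offset:
    - [0, 0, 2.5]
    - [0, 0, 2.5]
    - [0, 0, 2.4]
    - [0, 0, 0]
  twist:
    - [0, 0, 0]
    - [0, 0, 0]
    - [0, 0, 0]
    - [0, 0, 0]
  grip: [0.9, 0.9, 0.9, 0.9]

```text
time: 9.05
ee_pos: [0.5955, 0.1551, 0.1179]
tcp_rot: [179.8, -0.1, -95.4]
wrist_force: [-0.4, -1.2, 0.2]
opening: 0.0769
grasp_force: 0.0
```

>>> move_arm:
  offset:
    - [0, 0, 0]
    - [0, 0, 0]
    - [0, 0, 0]
    - [0, 0, 0]
    - [0, 0, 0]
  twist:
    - [0, 0, 0]
    - [0, 0, 0]
    - [0, 0, 0]
    - [0, 0, 0]
    - [0, 0, 0]
  grip: [0.7, 0.5, 0.3, 0.3, 0.3]
  force: 30

```text
time: 9.55
ee_pos: [0.5958, 0.1564, 0.1232]
tcp_rot: [180.0, 0.0, -95.3]
wrist_force: [-10.6, -0.4, 11.4]
opening: 0.039
grasp_force: 30.8
```

>>> move_arm:
  offset:
    - [0, 0.1, -0.1]
    - [0, 0, 0]
  twist:
    - [0, 0, 0]
    - [0, 0, 0]
  grip: [0.3, 0.3]

```text
time: 9.75
ee_pos: [0.5957, 0.1563, 0.1232]
tcp_rot: [-180.0, 0.0, -95.4]
wrist_force: [-5.2, -1.1, 7.5]
opening: 0.039
grasp_force: 31.4
```

>>> move_arm:
  offset:
    - [0, 0, 0]
    - [0, 0, 0]
    - [0, 0, 0]
    - [0, 0, 0]
    - [0, 0, 0]
  twist:
    - [0, 0, 0.14]
    - [0, 0, 0.14]
    - [0, 0, 0.14]
    - [0, 0, 0.14]
    - [0, 0, 0.14]
  grip: [0.3, 0.3, 0.3, 0.3, 0.3]

```text
time: 10.25
ee_pos: [0.5957, 0.1564, 0.1232]
tcp_rot: [-180.0, 0.1, -135.8]
wrist_force: [-5.9, -1.2, 7.4]
opening: 0.0393
grasp_force: 31.5
```

>>> move_arm:
  offset:
    - [0, 0, 0]
    - [0, 0, 0]
    - [0, 0, 0]
    - [0, 0, 0]
    - [0, 0, 0]
  twist:
    - [0, 0, 0.14]
    - [0, 0, 0.14]
    - [0, 0, 0.14]
    - [0, 0, 0.14]
    - [0, 0, 0.14]
  grip: [0.3, 0.3, 0.3, 0.3, 0.3]

```text
time: 10.75
ee_pos: [0.5958, 0.1564, 0.1233]
tcp_rot: [180.0, 0.1, -175.9]
wrist_force: [-7.2, -0.4, 6.6]
opening: 0.0392
grasp_force: 31.4
```

>>> move_arm:
  offset:
    - [0, 0, 0]
    - [0, 0, 0]
    - [0, 0, 0]
    - [0, 0, 0]
    - [0, 0, 0]
  twist:
    - [0, 0, 0.14]
    - [0, 0, 0.14]
    - [0, 0, 0.14]
    - [0, 0, 0.14]
    - [0, 0, 0.14]
  grip: [0.3, 0.3, 0.3, 0.3, 0.3]

```text
time: 11.25
ee_pos: [0.5958, 0.1564, 0.1232]
tcp_rot: [179.9, 0.0, 144.0]
wrist_force: [-5.9, -1.0, 5.7]
opening: 0.0391
grasp_force: 31.4
```

>>> move_arm:
  offset:
    - [0, 0, 0]
    - [0, 0, 0]
    - [0, 0, 0]
    - [0, 0, 0]
    - [0, 0, 0]
  twist:
    - [0, 0, 0.1]
    - [0, 0, 0.1]
    - [0, 0, 0]
    - [0, 0, 0]
    - [0, 0, 0]
  grip: [0.3, 0.3, 0.3, 0.3, 0.3]

```text
time: 11.75
ee_pos: [0.5958, 0.1564, 0.1233]
tcp_rot: [179.9, 0.0, 132.9]
wrist_force: [-5.9, -0.7, 6.8]
opening: 0.0392
grasp_force: 31.4
```

>>> move_arm:
  offset:
    - [0, 0, 0]
    - [0, 0, 0]
    - [0, 0, 0]
    - [0, 0, 0]
    - [0, 0, 0]
  twist:
    - [0, 0, 0]
    - [0, 0, 0]
    - [0, 0, 0]
    - [0, 0, 0]
    - [0, 0, 0]
  grip: [0.3, 0.3, 0.3, 0.3, 0.3]

```text
time: 12.25
ee_pos: [0.5958, 0.1564, 0.1233]
tcp_rot: [179.9, 0.0, 132.9]
wrist_force: [-6.5, -0.8, 6.5]
opening: 0.0392
grasp_force: 31.4
```

>>> move_arm:
  offset:
    - [0, 0, 0]
    - [0, 0, 0]
    - [0, 0, 0]
    - [0, 0, 0]
    - [0, 0, 0]
  twist:
    - [0, 0, 0]
    - [0, 0, 0]
    - [0, 0, 0]
    - [0, 0, 0]
    - [0, 0, 0]
  grip: [0.3, 0.3, 0.3, 0.3, 0.3]

```text
time: 12.75
ee_pos: [0.5958, 0.1564, 0.1232]
tcp_rot: [179.9, 0.0, 132.9]
wrist_force: [-6.9, -0.1, 5.9]
opening: 0.0391
grasp_force: 31.4
```

>>> move_arm:
  offset:
    - [0, 0, 0]
    - [0, 0, 0]
    - [0, 0, 0]
    - [0, 0, 0]
    - [0, 0, 0]
  twist:
    - [0, 0, 0]
    - [0, 0, 0]
    - [0, 0, 0]
    - [0, 0, 0]
    - [0, 0, 0]
  grip: [0.3, 0.3, 0.3, 0.3, 0.3]

```text
time: 13.25
ee_pos: [0.5958, 0.1564, 0.1232]
tcp_rot: [179.9, 0.0, 132.9]
wrist_force: [-5.2, -1.0, 6.9]
opening: 0.0391
grasp_force: 31.4
```

```bash
cat >> h.py <<'E'
from scipy.optimize import least_squares
from scipy.special import erf
def fitb(s,c):
    # bubble = excess of blue over green, two lines 9 mm either side, cut-out edges 30 mm either side
    k=(s>=-27)&(s<=27); st=lambda x,a,w:.5*(1+erf((x-a)/w)); box=lambda x,a,h,w: st(x,a-h,w)-st(x,a+h,w)
    best=None
    y=c[:,2]; g=c[:,1]
    for b0 in(-12,-8,-4,0,4,8):
        def mdl(q): 
            b,m,A,L,B,w,G,W=q
            bb=A*box(s,b,7,w)
            ln=box(s,m-9,.8,w)+box(s,m+9,.8,w)
            return bb,ln,B,G,W
        def res(q):
            b,m,A,L,B,w,G,W=q
            bb=box(s,b,7,w); ln=box(s,m-9,.8,w)+box(s,m+9,.8,w); i=(abs(s-m)<21)
            yb=B+A*bb-L*B*ln; yg=G+W*bb-L*G*ln
            return np.r_[(y-yb)*i,(g-yg)*i]
        r=least_squares(res,[b0,0,30,.3,np.median(y[k]),2.5,np.median(g[k]),8],bounds=([-20,-6,0,0,0,1,0,-30],[20,6,150,3,255,5,255,80]))
        if best is None or r.cost<best.cost: best=r
    q=best.x; return q[0]-q[1],q,best.cost
def bub():
    np.set_printoptions(precision=2,suppress=True)
    for n in("top","scene"):
        C=[]
        for _ in range(2):
            p=cam(n); s,c=prof(p,[.577,-.062],84.75,.117); C.append(c)
        c=np.mean(C,0); d,q,e=fitb(s,c); print(n,"bubble",round(d,2),q,round(e)); print(c[::2,1].astype(int).tolist(),"\n",c[::2,2].astype(int).tolist())
    return p
E
python3 - <<'E'
from h import *
bub(); plan([.596,.1565,.122],180,1)
E
```

```text
top bubble -0.13 [ -4.12  -3.99  52.72   0.91  67.5    4.   118.16  24.29] 254
[136, 129, 107, 77, 66, 85, 103, 113, 116, 117, 116, 113, 108, 100, 106, 121, 133, 140, 141, 139, 132, 119, 105, 99, 107, 113, 116, 116, 115, 112, 101, 84, 87, 114, 135, 139, 139, 139, 138, 137, 137] 
 [136, 129, 107, 74, 51, 53, 60, 65, 67, 68, 67, 65, 63, 61, 68, 88, 109, 122, 125, 121, 107, 86, 68, 60, 63, 66, 67, 67, 67, 65, 60, 59, 80, 113, 135, 140, 139, 139, 138, 137, 137]
scene bubble 0.57 [  1.15   0.57  25.32   0.6   77.97   2.66 175.16   6.05] 650
[217, 213, 209, 214, 220, 202, 125, 99, 150, 174, 172, 173, 173, 173, 169, 158, 143, 159, 179, 181, 180, 181, 183, 173, 146, 139, 164, 177, 173, 172, 174, 175, 169, 134, 86, 104, 168, 208, 215, 216, 212] 
 [212, 208, 203, 208, 215, 199, 116, 58, 70, 76, 75, 79, 77, 75, 75, 75, 68, 75, 90, 102, 106, 107, 108, 98, 70, 66, 74, 80, 76, 74, 78, 79, 75, 65, 63, 99, 162, 202, 210, 210, 206]
13.45 [0.6  0.16 0.12] [179.94   0.01 132.86] q [14.7 13.3  5.1 81.7  0.  61.8] op 0.0395 F [-5.3 -1.4  6.8]
[-0.01, 0.03, 0.12] [0.001, 0.001, -0.823]
```

>>> move_arm:
  offset:
    - [0, 0, 0]
    - [0, 0, 0]
    - [0, 0, 0]
    - [0, 0, -2]
    - [0, 0, -4]
  twist:
    - [0, 0, 0]
    - [0, 0, 0]
    - [0, 0, 0]
    - [0, 0, 0]
    - [0, 0, 0]
  grip: [0.6, 0.8, 0.9, 0.9, 0.9]

```text
time: 13.95
ee_pos: [0.5946, 0.1559, 0.1791]
tcp_rot: [-179.7, -0.1, 132.9]
wrist_force: [1.4, 0.6, -0.1]
opening: 0.0768
grasp_force: 0.0
```

>>> move_arm:
  offset:
    - [0, 0, -2]
    - [0, 0, 0]
    - [0, 0, 0]
    - [0, 0, 0]
    - [0, 0, 0]
  twist:
    - [0, 0, 0]
    - [0, 0, 0]
    - [0, 0, 0]
    - [0, 0, 0]
    - [0, 0, 0]
  grip: [0.9, 0.9, 0.9, 0.9, 0.9]

```text
time: 14.45
ee_pos: [0.5954, 0.1561, 0.2003]
tcp_rot: [-179.9, -0.1, 132.9]
wrist_force: [-0.5, 0.8, -0.2]
opening: 0.0768
grasp_force: 0.0
```

>>> move_arm:
  offset:
    - [0, 0, 0]
    - [0, 0, 0]
    - [0, 0, 0]
    - [0, 0, 0]
    - [0, 0, 0]
  twist:
    - [0, 0, 0]
    - [0, 0, 0]
    - [0, 0, 0]
    - [0, 0, 0]
    - [0, 0, 0]
  grip: [0.9, 0.9, 0.9, 0.9, 0.9]

```text
time: 14.95
ee_pos: [0.5958, 0.1563, 0.2017]
tcp_rot: [180.0, 0.0, 132.9]
wrist_force: [-0.6, 0.4, 0.3]
opening: 0.0767
grasp_force: 0.0
```

>>> move_arm:
  offset:
    - [0, 0, 0]
    - [0, 0, 0]
    - [0, 0, 0]
    - [0, 0, 0]
    - [0, 0, 0]
  twist:
    - [0, 0, 0]
    - [0, 0, 0]
    - [0, 0, 0]
    - [0, 0, 0]
    - [0, 0, 0]
  grip: [0.9, 0.9, 0.9, 0.9, 0.9]

```text
time: 15.45
ee_pos: [0.5958, 0.1563, 0.2017]
tcp_rot: [180.0, 0.0, 132.9]
wrist_force: [-0.6, 0.6, -0.6]
opening: 0.0768
grasp_force: 0.0
```

>>> move_arm:
  offset:
    - [0, 0, 0]
    - [0, 0, 0]
    - [0, 0, 0]
    - [0, 0, 0]
    - [0, 0, 0]
  twist:
    - [0, 0, 0]
    - [0, 0, 0]
    - [0, 0, 0]
    - [0, 0, 0]
    - [0, 0, 0]
  grip: [0.9, 0.9, 0.9, 0.9, 0.9]

```text
time: 15.95
ee_pos: [0.5958, 0.1563, 0.2017]
tcp_rot: [-180.0, 0.0, 132.9]
wrist_force: [-0.1, -1.0, -0.0]
opening: 0.0769
grasp_force: 0.0
```

Run:
```python
from h import *
bub(); bub()
p,X,m=lev("scene"); print(rect(X,m))
plan([.577,-.061,.19],174.75,6)
```

```text
top bubble -0.04 [ -4.12  -4.08  51.44   0.9   66.04   3.93 116.2   23.36] 245
[135, 128, 106, 76, 66, 85, 102, 111, 114, 114, 114, 112, 106, 99, 104, 119, 132, 137, 139, 137, 129, 116, 103, 98, 106, 112, 114, 114, 113, 110, 100, 82, 86, 112, 133, 137, 136, 136, 136, 136, 136] 
 [134, 128, 106, 73, 50, 52, 60, 64, 66, 66, 67, 64, 61, 59, 67, 87, 107, 119, 121, 118, 105, 84, 66, 59, 61, 65, 66, 65, 65, 64, 60, 57, 79, 111, 133, 138, 136, 137, 137, 136, 136]
scene bubble 0.73 [  1.3    0.57  24.99   0.59  81.     2.66 177.66   5.93] 640
[219, 215, 210, 216, 221, 202, 126, 101, 152, 176, 174, 176, 174, 174, 171, 161, 146, 161, 181, 184, 183, 183, 186, 176, 148, 142, 167, 179, 176, 175, 176, 178, 172, 138, 91, 109, 171, 210, 217, 218, 214] 
 [213, 210, 206, 210, 216, 198, 115, 60, 72, 78, 78, 82, 79, 77, 77, 78, 71, 77, 93, 105, 109, 109, 111, 101, 73, 69, 77, 83, 80, 79, 81, 83, 79, 69, 68, 103, 165, 204, 212, 212, 208]
top bubble -0.09 [ -4.09  -4.    51.68   0.88  66.23   3.92 116.15  23.69] 245
[135, 128, 105, 75, 65, 85, 102, 111, 113, 114, 114, 112, 106, 99, 104, 119, 132, 137, 139
[... 467 characters left out ...]
184, 183, 183, 186, 176, 149, 142, 167, 179, 176, 175, 176, 178, 171, 137, 91, 109, 171, 210, 217, 218, 214] 
 [214, 210, 205, 210, 217, 198, 115, 60, 71, 77, 77, 81, 78, 77, 77, 78, 71, 77, 93, 105, 109, 109, 111, 101, 72, 69, 77, 83, 80, 78, 81, 83, 79, 69, 67, 103, 165, 204, 211, 212, 209]
(array([579.9, -60.7]), array([195.9,  30.2]), 84.51)
16.4 [0.6  0.16 0.2 ] [-180.      0.    132.86] q [14.7 13.4 13.9 90.5 -0.  61.8] op 0.0769 F [ 0.1  0.8 -0.3]
[-2.44, -2.69, 0.19] [-0.0, 0.0, -0.122]
[-2.1, -2.97, 0.19] [-0.0, 0.0, -0.122]
[-1.72, -3.2, 0.19] [-0.0, 0.0, -0.122]
[-1.32, -3.39, 0.19] [-0.0, 0.0, -0.122]
[-0.9, -3.52, 0.19] [-0.0, 0.0, -0.122]
[-0.46, -3.6, 0.19] [-0.0, 0.0, -0.122]
```

>>> move_arm:
  offset:
    - [-2.45, -2.7, 0]
    - [-2.1, -2.95, 0]
    - [-1.7, -3.2, 0]
    - [-1.3, -3.4, 0]
    - [-0.9, -3.5, 0]
  twist:
    - [0, 0, -0.122]
    - [0, 0, -0.122]
    - [0, 0, -0.122]
    - [0, 0, -0.122]
    - [0, 0, -0.122]
  grip: [0.9, 0.9, 0.9, 0.9, 0.9]

```text
time: 16.9
ee_pos: [0.5798, -0.0259, 0.2018]
tcp_rot: [180.0, 0.0, 168.1]
wrist_force: [0.8, -0.5, 0.2]
opening: 0.0767
grasp_force: 0.0
```

>>> move_arm:
  offset:
    - [-0.5, -3.6, 0]
    - [0, 0, 0]
    - [0, 0, 0]
  twist:
    - [0, 0, -0.122]
    - [0, 0, 0]
    - [0, 0, 0]
  grip: [0.9, 0.9, 0.9]

```text
time: 17.2
ee_pos: [0.5773, -0.0614, 0.2017]
tcp_rot: [180.0, 0.0, 174.6]
wrist_force: [0.6, 0.2, 0.4]
opening: 0.0766
grasp_force: 0.0
```

Run:
```python
from h import *
plan([.5765,-.0625,.15],174.75,4)
```

```text
17.2 [ 0.5773 -0.0614  0.2017] [1.7999e+02 1.0000e-02 1.7462e+02] q [-6.1  8.4  8.1 89.7  0.  -0.7] op 0.0766 F [0.6 0.2 0.4]
[0.02, -0.03, 1.29] [0.0, 0.0, -0.001]
[0.02, -0.03, 1.29] [0.0, 0.0, -0.001]
[0.02, -0.03, 1.29] [0.0, 0.0, -0.001]
[0.02, -0.03, 1.29] [0.0, 0.0, -0.001]
```

>>> move_arm:
  offset:
    - [0.1, -0.1, 2]
    - [0, 0, 1.5]
    - [0, 0, 1.5]
    - [0, 0, 0.3]
    - [0, 0, 0.3]
  twist:
    - [0, 0, 0]
    - [0, 0, 0]
    - [0, 0, 0]
    - [0, 0, 0]
    - [0, 0, 0]
  grip: [0.9, 0.9, 0.9, 0.9, 0.9]

```text
time: 17.7
ee_pos: [0.5761, -0.0612, 0.1453]
tcp_rot: [180.0, -0.0, 174.8]
wrist_force: [-0.3, -0.6, -0.1]
opening: 0.0771
grasp_force: 0.0
```

>>> move_arm:
  offset:
    - [0, 0, 0.2]
    - [0, 0, 0.2]
    - [0, 0, 0]
  twist:
    - [0, 0, 0]
    - [0, 0, 0]
    - [0, 0, 0]
  grip: [0.9, 0.9, 0.9]

```text
time: 18.0
ee_pos: [0.5764, -0.0617, 0.1419]
tcp_rot: [180.0, 0.0, 174.8]
wrist_force: [0.2, -0.4, 0.4]
opening: 0.0768
grasp_force: 0.0
```

>>> move_arm:
  offset:
    - [0, 0, 0.2]
    - [0, 0, 0.1]
    - [0, 0, 0]
  twist:
    - [0, 0, 0]
    - [0, 0, 0]
    - [0, 0, 0]
  grip: [0.9, 0.9, 0.9]

```text
time: 18.3
ee_pos: [0.5762, -0.0617, 0.1386]
tcp_rot: [180.0, -0.0, 174.8]
wrist_force: [-0.1, -0.4, -0.7]
opening: 0.0767
grasp_force: 0.0
```

>>> move_arm:
  offset:
    - [0, 0, 0.1]
    - [0, 0, 0.1]
    - [0, 0, 0]
  twist:
    - [0, 0, 0]
    - [0, 0, 0]
    - [0, 0, 0]
  grip: [0.9, 0.9, 0.9]

```text
time: 18.6
ee_pos: [0.5762, -0.0617, 0.1365]
tcp_rot: [-180.0, -0.0, 174.8]
wrist_force: [-0.3, -0.2, 0.2]
opening: 0.0768
grasp_force: 0.0
```

>>> move_arm:
  offset:
    - [0, 0, 0.1]
    - [0, 0, 0.05]
    - [0, 0, 0]
  twist:
    - [0, 0, 0]
    - [0, 0, 0]
    - [0, 0, 0]
  grip: [0.9, 0.9, 0.9]

```text
time: 18.9
ee_pos: [0.5763, -0.0616, 0.1352]
tcp_rot: [180.0, 0.0, 174.8]
wrist_force: [-0.1, -0.3, 0.2]
opening: 0.0765
grasp_force: 0.0
```

>>> move_arm:
  offset:
    - [0, 0, 0.05]
    - [0, 0, 0.05]
    - [0, 0, 0]
  twist:
    - [0, 0, 0]
    - [0, 0, 0]
    - [0, 0, 0]
  grip: [0.9, 0.9, 0.9]

```text
time: 19.2
ee_pos: [0.5764, -0.0616, 0.1352]
tcp_rot: [180.0, 0.1, 174.8]
wrist_force: [-3.1, 0.1, 7.0]
opening: 0.077
grasp_force: 3.4
```

>>> move_arm:
  offset:
    - [0, 0, 0.05]
    - [0, 0, 0.05]
    - [0, 0, 0]
    - [0, 0, 0]
    - [0, 0, 0]
  twist:
    - [0, 0, 0]
    - [0, 0, 0]
    - [0, 0, 0]
    - [0, 0, 0]
    - [0, 0, 0]
  grip: [0.9, 0.9, 0.9, 0.9, 0.9]

```text
time: 19.7
ee_pos: [0.5766, -0.0617, 0.1352]
tcp_rot: [180.0, 0.1, 174.8]
wrist_force: [-4.1, 0.0, 12.6]
opening: 0.077
grasp_force: 6.4
```

>>> move_arm:
  offset:
    - [0, 0, 0]
    - [0, 0, 0]
    - [0, 0, 0]
    - [0, 0, 0]
    - [0, 0, 0]
  twist:
    - [0, 0, 0]
    - [0, 0, 0]
    - [0, 0, 0]
    - [0, 0, 0]
    - [0, 0, 0]
  grip: [0.9, 0.9, 0.9, 0.9, 0.9]

```text
time: 20.2
ee_pos: [0.5765, -0.0617, 0.1352]
tcp_rot: [180.0, 0.1, 174.8]
wrist_force: [-3.6, 0.4, 13.3]
opening: 0.077
grasp_force: 6.4
```

>>> move_arm:
  offset:
    - [0, 0, 0]
    - [0, 0, 0]
    - [0, 0, 0]
    - [0, 0, 0]
    - [0, 0, 0]
  twist:
    - [0, 0, 0]
    - [0, 0, 0]
    - [0, 0, 0]
    - [0, 0, 0]
    - [0, 0, 0]
  grip: [0.9, 0.9, 0.9, 0.9, 0.9]

```text
time: 20.7
ee_pos: [0.5765, -0.0617, 0.1352]
tcp_rot: [-180.0, 0.1, 174.8]
wrist_force: [-4.1, -0.2, 13.1]
opening: 0.0768
grasp_force: 6.4
```

>>> move_arm:
  offset:
    - [0, 0, 0]
    - [0, 0, 0]
    - [0, 0, 0]
    - [0, 0, 0]
    - [0, 0, 0]
  twist:
    - [0, 0, 0]
    - [0, 0, 0]
    - [0, 0, 0]
    - [0, 0, 0]
    - [0, 0, 0]
  grip: [0.9, 0.9, 0.9, 0.9, 0.9]

```text
time: 21.2
ee_pos: [0.5766, -0.0617, 0.1352]
tcp_rot: [180.0, 0.1, 174.8]
wrist_force: [-2.7, -0.0, 13.3]
opening: 0.0771
grasp_force: 6.4
```

Run:
```python
from h import *
p=bub(); u,v=proj(p,[.577,-.062,.12]).astype(int)
t=cam("top"); a,b=proj(t,[.577,-.062,.12]).astype(int)
g=lambda p,u,v:cv2.resize(p["color"][v-40:v+40,u-50:u+50],(400,320),interpolation=cv2.INTER_CUBIC)
save("press",np.hstack([g(t,a,b),g(p,u,v)]))
```

```text
top bubble 9.41 [ 9.41 -0.   19.13  1.97 36.9   5.   40.31 51.24] 1032
[181, 177, 172, 167, 162, 156, 149, 134, 109, 79, 57, 46, 36, 29, 24, 23, 26, 28, 33, 42, 53, 61, 65, 70, 80, 80, 76, 68, 60, 56, 53, 50, 60, 78, 90, 86, 71, 55, 43, 38, 37] 
 [166, 163, 159, 154, 149, 144, 137, 123, 100, 73, 53, 44, 36, 29, 25, 25, 27, 28, 28, 31, 36, 39, 40, 42, 48, 48, 47, 43, 40, 40, 40, 42, 58, 78, 90, 86, 72, 56, 43, 39, 38]
scene bubble 0.58 [  1.3    0.72  24.18   0.53  95.09   2.36 185.15   5.05] 815
[201, 184, 180, 193, 214, 205, 136, 112, 159, 182, 181, 182, 181, 187, 191, 168, 146, 168, 189, 192, 191, 190, 192, 183, 158, 152, 175, 185, 182, 181, 182, 185, 179, 146, 103, 121, 180, 216, 221, 223, 222] 
 [194, 178, 174, 187, 209, 201, 127, 75, 85, 91, 90, 93, 92, 93, 97, 93, 82, 90, 107, 124, 126, 119, 120, 113, 87, 84, 92, 96, 93, 91, 93, 95, 92, 82, 81, 116, 173, 210, 216, 217, 217]
```

View pics/press.png

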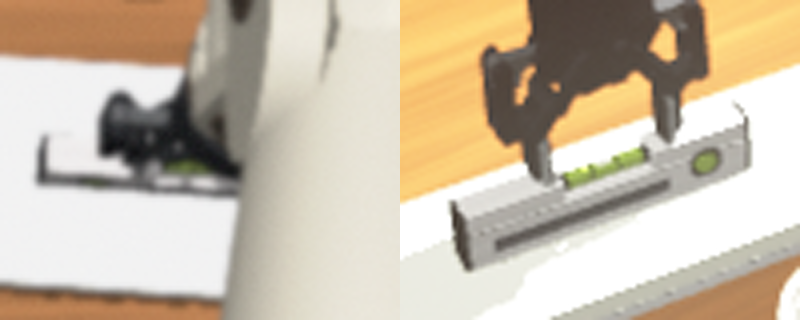

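The close-up shows both fingertips on the solid top faces either side of the vial (scene half, about (540,165) and (668,125)). The bubble sits between the lines, reading the same as before the press, and the push is a steady 13 N.

```bash
python3 -c "
from workcell import bot
print(bot.job_done())"
```

```text
the job is handed in; nothing more can be done
None
```

I handed the job in at about 21 s: the level lies lengthwise on the middle of the shelf, the foot is adjusted so the bubble rests within about 0.6 mm of centre, and both fingers are still pressing the level down with about 13 N.

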